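# Pin the sliding guide of a paper-squaring board with a quarter-turn thumbscrew

## Robot

A 7-joint arm with a two-finger parallel gripper is mounted at the origin on the work surface; the furniture and walls round the work are solid. World frame = base frame: x ahead of the robot, y to its left, z up, the work surface at z = 0. Lengths are in m, angles in rad, forces in N, time in s.
With the tool pointing down it reaches from about 0.425 to 0.875 m from the base axis. Payload 4.7 kg.
Tool frame: the origin (TCP) lies midway between the tips of the shut fingers; the grasp point (between the pads) lies 19 mm behind it (ctrl.grip_point_offset is the distance from the TCP to the grasp point, in m); z points along the fingers, y is the line along which they close (so a half turn about z gives the same grasp; the last joint's range is limited). The gripper opens to 87 mm and grips with 3 to 60 N. Pads are 19 mm wide; open, the fingers measure 117 mm over their backs; the gripper's body (75 mm by 190 mm) begins 51 mm behind the grasp point.
Start: joints at [-1.125, 0.321, -0.07, 1.45, 0.023, 1.371, -0.057], TCP at [0.272, 0.59, 0.223] pointing down, gripper open.
Joint ranges: [-2.86, 2.86], [-0.3, 2.09], [-1.38, 1.24], [0.06, 2.45], [-1.56, 4.7], [0.09, 2.05], [-2.69, 2.69]. Speed limits (rad/s): [2.57, 2.57, 3.14, 3.14, 3.14, 3.14, 3.14].

## Interface

Orientations are given as a rotation vector (axis times angle).
In Python, from bench import ctrl gives the robot as it stands. The module is installed in compiled form; this text tells all that it offers.
- The arm moves only by the shell command python3 -m handwheel 'ROWS' [OPENING] [FORCE]. ROWS is JSON, a list of rows, each an object of numbers: "x", "y", "z": the shift along the tool's x, y, z in m; "wx", "wy", "wz": the turn, a rotation vector about the tool's x, y, z in degrees. A call has 1 to 10 rows; each row is the pose to reach, as a shift and turn from the pose commanded when the call began, along the tool's axes at that moment; what a row does not reach only later rows make up. A row lasts 1/12 s, in which the tool goes at most 41.7 mm and 7.16 degrees, less where a joint would pass 70% of its speed; a pose out of reach is approached as far as the arm can. A call with a gripper value outside its range is refused whole. OPENING is the finger opening in m, from 0 to 0.087, set as the call begins (- or left out, the last holds). The fingers move at their own pace and stop on an object; FORCE is the grip in N (left out, the last holds). Time passes only in rows, so rows that repeat a pose let the fingers close. It gives the time, the measured TCP pose, the force, the opening and the grip force at its end, in the units of the state.
- ctrl.get_state(): the state, without advancing time (a new reading comes with each control period).
- ctrl.get_image(name): name is "side" or "top" or "wrist"; returns a dict with "image" (384x512x3 uint8, red, green, blue), "K" (3x3 intrinsics, pixels), "world_to_cam" (4x4, takes a point from world to camera coordinates); the wrist camera has in their place "hand_eye" (4x4, takes a point from camera to tool coordinates, whose origin is the TCP and whose axes are the flange's). Camera axes: x right, y down, z forward; pixel columns grow to the right and rows downward; lengths in m; the calibration is good to about 2 mm. The wrist camera is an equidistant fisheye: a pixel r from the principal point sees the ray r / f radians off the axis. A picture is of the moment at which its call begins: read the wrist's pose just before it. There is no depth.
- ctrl.close_job(): hands the job in; it is judged then, once.
The state is a dict: "time": time; "joint_positions": joint angles; "qd": joint speeds; "joint_torque": joint torques, N m; "position": TCP position; "tool_rot": TCP orientation; "ft_force": force on the tool from outside, world axes, zero at the start; "torque": the same for the moment, N m; "grip_width": opening from 0.0 (shut) to 1.0 (fully open); "grip_force": force on a finger pad.
Only numpy, scipy, OpenCV 4.12 (cv2) and the standard library are available. Lean on these libraries where they do the work, as an engineer would, in place of code of your own. Each camera call takes 0.05 s, during which the arm holds its last target. There are 200 camera calls.

## Task

Fasten the sliding paper guide to the squaring board: take the thumbscrew from its caddy, put it through the guide's slot, line that slot up by feel with the hidden slot of the nut strip below so that the screw goes fully home through both, then give it a quarter turn (either way) so that it locks, and let go. Work gently, never pressing on the board hard, and leave the mug, the stapler and the glue stick where they stand.

Things in the scene. Friction and masses are not known exactly. Their poses are not given: they have to be found in the camera images.
- board: Green paper-squaring board, 150 (x) x 200 (y) x 22 mm, fixed to the desk, with a blue back stop 45 mm high along its far (+x) edge. Origin: centre of the underside; z up, y along the guide's travel, x away from the robot at yaw 0. It breaks if the screw or the fingers press on it, its strip or its guide with more than 30 N.
- strip_mid (a point): Fixed point of the board: its centre, on top of the steel nut strip inside it, 19.5 mm above the desk. The strip (4 mm thick, jammed, cannot be moved) has one slot, 24.6 mm along board x by 9.6 mm along y, at x = 0 and somewhere within 10 mm of this point along y, different each time; the guide covers it, so it can only be felt. Below the strip: 11 mm of hollow to turn the crossbar in.
- guide (a joint): Position of the sliding aluminium guide, m, along board y: -0.015 to 0.015, 0 when its slot is over strip_mid. Slides stiffly (1.5 N), stays where left; the screw in its slot can drag it. Foot plate 64 (x) x 90 (y) x 6 mm, top 28.5 mm above the desk, underside 3 mm above the strip; fence 120 mm along x, 8 mm thick, top 52.5 mm above the desk, centred 48 mm to the +y side of the slot.
- guide_hole (a point): Centre of the guide's slot, at the foot plate's top face (28.5 mm above the desk). The slot goes through the plate, 22 mm along the board's x by 10.6 mm along its y.
- thumbscrew: Loose quarter-turn thumbscrew, about 40 g, upright in its caddy. Origin: centre of the underside of its brass flange (28 mm wide, 3 mm thick); z up. Above it a red flat grip, 27 (its x) x 10 mm (its y), from 3 to 33 mm above the origin. Below it a 7 mm shank, then the crossbar. Origin height over the desk: 39 mm standing on the strip, not through; 28.5 mm when home, flange on guide.
- crossbar_foot (a point): Centre of the screw's lower end, 19.5 mm under its origin: underside of the steel crossbar, 18 (screw x) x 7 (screw y) x 5 mm. It passes guide and strip only with screw x along board x, either way round, within about 0.1 rad. Turned 90 degrees either way when home, it catches under the strip and is locked, with 1.5 mm of up-and-down play; the turn has no stop.
- caddy: Grey plastic block 64 x 64 x 24 mm, fixed to the desk, with a round hole of 23 mm, 21 mm deep, in the middle of its top, in which the thumbscrew stands with its flange on the block. Origin: centre of the underside.
- mug: White coffee mug with a blue band, 82 mm wide (118 mm with its handle), 94 mm high, standing on the desk. Origin: middle of the underside, handle included. Leave alone.
- stapler: Black stapler, 146 x 36 x 46 mm, lying on the desk. Origin: centre of the underside, long along its x. Leave alone.
- glue_stick: White and blue glue stick, 27 mm thick, 90 mm high, standing on the desk. Origin: centre of the underside. Leave alone.

How it is judged:
By the outcome, as a careful person would: the job done as asked, in the order asked, and still so for the second after the job is handed in, with the robot touching nothing.
It also fails if it takes over 72 s, if anything falls off the work surface, if the arm or the gripper's body presses on something with over 40 N, if the wrist force passes 120 N, or if a joint passes its speed limit or range.

## Working session

There is one attempt and no reset: what is moved stays moved. The work goes in short steps, Python scripts to look and compute and a shell command to move; the robot and the scene stay as the last step left them, time stands still between calls to the robot, and variables do not carry over. Pictures are saved under pics/ and viewed, at most 10 in all, crops included, and the job is handed in when it is done.

```bash
mkdir -p pics; cat > h.py <<'E'
import numpy as np, cv2
from bench import ctrl
from scipy.spatial.transform import Rotation as R
def ray(im,u,v):
    K=im["K"]
    if "hand_eye" in im:
        s=im["state"];x=(u-K[0,2])/K[0,0];y=(v-K[1,2])/K[1,1];r=np.hypot(x,y)
        d=np.array([np.sin(r)*x/max(r,1e-9),np.sin(r)*y/max(r,1e-9),np.cos(r)])
        Rt=R.from_rotvec(s["tool_rot"]).as_matrix();H=im["hand_eye"]
        return np.array(s["position"])+Rt@H[:3,3],Rt@H[:3,:3]@d
    W=im["world_to_cam"];d=W[:3,:3].T@np.linalg.solve(K,[u,v,1.]);return -W[:3,:3].T@W[:3,3],d
def onz(im,u,v,z):
    c,d=ray(im,u,v);return c+d*(z-c[2])/d[2]
def get(n,save=None):
    s=ctrl.get_state();im=dict(ctrl.get_image(n));im["state"]=s
    for k in("K","world_to_cam","hand_eye"):
        if k in im: im[k]=np.array(im[k])
    if save: cv2.imwrite("pics/"+save,cv2.cvtColor(im["image"],cv2.COLOR_RGB2BGR))
    return im
def st():
    s=ctrl.get_state();print({k:np.round(s[k],4).tolist() for k in("time","position","tool_rot","ft_force","torque","grip_width","grip_force")})
    print(np.round(R.from_rotvec(s["tool_rot"]).as_matrix(),3).tolist())
E
python3 - <<'E'
from h import *
st()
a=get("top","top.png")["image"];b=get("side","side.png")["image"];c=get("wrist","wrist.png")["image"]
E
```

```text
{'time': 0.0, 'position': [0.2718, 0.5898, 0.2215], 'tool_rot': [-0.6729, -3.0684, 0.0029], 'ft_force': [-0.8166, -0.138, 0.1164], 'torque': [0.0116, 0.0465, 0.0174], 'grip_width': 1.0004, 'grip_force': 0.0}
[[-0.908, 0.418, -0.001], [0.418, 0.908, -0.002], [-0.0, -0.002, -1.0]]
```

View pics/top.png

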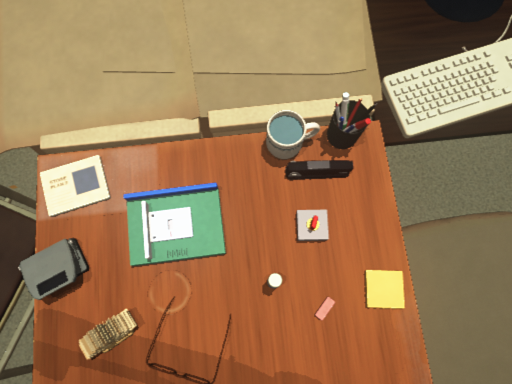

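View pics/side.png

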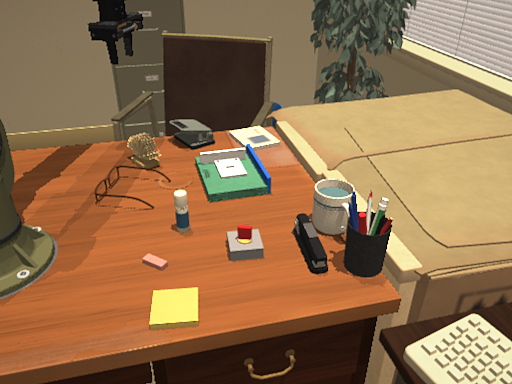

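The top view shows the board at about (177,225) with the white guide and its fence at (146,230). The caddy with the red grip is at (313,224), the stapler at (319,170), the mug at (287,133) and the glue stick at (275,281). I'll measure these with colour masks and rays.

```bash
python3 - <<'E'
from h import *
im=get("top");side=get("side")
def comp(im,mask,roi):
    m=np.zeros_like(mask);x0,y0,x1,y1=roi;m[y0:y1,x0:x1]=mask[y0:y1,x0:x1]
    n,l,s,c=cv2.connectedComponentsWithStats(m.astype(np.uint8));i=1+np.argmax(s[1:,4])
    pts=np.argwhere(l==i)[:,::-1].astype(np.float32);return pts,c[i],s[i,4]
hs=lambda im:cv2.cvtColor(im["image"],cv2.COLOR_RGB2HSV).astype(int)
h=hs(im)
def rect(name,mask,roi,z):
    pts,c,a=comp(im,mask,roi)
    hull=cv2.convexHull(pts)[:,0]
    w=np.array([onz(im,u,v,z)[:2] for u,v in hull],np.float32)
    r=cv2.minAreaRect(w*1000);print(name,"px",c.round(1),a,"rect c",np.round(r[0],1),"size",np.round(r[1],1),"ang",round(r[2],1));
rect("green",(h[...,0]>60)&(h[...,0]<95)&(h[...,1]>100),(115,175,235,275),.022)
rect("blue",(h[...,0]>105)&(h[...,0]<130)&(h[...,1]>150),(115,175,235,275),.045)
rect("white",(h[...,1]<50)&(h[...,2]>150),(136,195,200,265),.0285)
rect("caddy",(h[...,1]<60)&(h[...,2]>100),(290,200,336,250),.024)
rect("red",((h[...,0]<6)|(h[...,0]>174))&(h[...,1]>200)&(h[...,2]>150),(302,213,325,240),.072)
rect("glue",(h[...,1]<60)&(h[...,2]>140),(262,268,290,295),.09)
print(im["world_to_cam"].round(3).tolist(), im["K"].round(1).tolist())
a=cv2.resize(im["image"][175:275,110:240],None,fx=3,fy=3,interpolation=2);b=cv2.resize(im["image"][195:255,280:350],None,fx=5,fy=5,interpolation=2)
b=b[:300];o=np.zeros((300,390+350,3),np.uint8);o[:,:390]=a;o[:,390:]=b
cv2.imwrite("pics/crop.png",o[...,::-1])
E
```

```text
Traceback (most recent call last):
ValueError: attempt to get argmax of an empty sequence
```

```bash
cat > m.py <<'E'
from h import *
import sys
im=dict(ctrl.get_image("top"));im={k:np.array(v) if not isinstance(v,str) else v for k,v in im.items()}
h=cv2.cvtColor(im["image"],cv2.COLOR_RGB2HSV).astype(int)
for p in[(185,250),(170,190),(175,225),(303,215),(315,222),(275,280)]:print(p,im["image"][p[1],p[0]],h[p[1],p[0]])
def rect(name,mask,roi,z):
    m=np.zeros(mask.shape,np.uint8);x0,y0,x1,y1=roi;m[y0:y1,x0:x1]=mask[y0:y1,x0:x1]
    n,l,s,c=cv2.connectedComponentsWithStats(m)
    if n<2: print(name,"none");return
    i=1+np.argmax(s[1:,4]);hull=cv2.convexHull(np.argwhere(l==i)[:,::-1].astype(np.float32))[:,0]
    w=np.array([onz(im,u,v,z)[:2] for u,v in hull],np.float32)
    r=cv2.minAreaRect(w*1000);print(name,"px",c[i].round(1),s[i,4],"c",np.round(r[0],1),"size",np.round(r[1],1),"ang",round(r[2],1))
rect("green",(h[...,0]>60)&(h[...,0]<95)&(h[...,1]>100),(115,175,235,275),.022)
rect("blue",(h[...,0]>105)&(h[...,0]<130)&(h[...,1]>150),(115,175,235,275),.045)
rect("white",(h[...,1]<50)&(h[...,2]>150),(136,195,200,265),.0285)
rect("caddy",(h[...,1]<60)&(h[...,2]>100),(290,200,336,250),.024)
rect("red",((h[...,0]<6)|(h[...,0]>174))&(h[...,1]>200)&(h[...,2]>150),(302,213,325,240),.072)
rect("glue",(h[...,1]<60)&(h[...,2]>140),(262,268,290,295),.09)
print(im["world_to_cam"].round(3).tolist(), im["K"].round(1).tolist())
a=cv2.resize(im["image"][175:275,110:240],None,fx=3,fy=3,interpolation=2);b=cv2.resize(im["image"][195:255,280:350],None,fx=5,fy=5,interpolation=2)
o=np.zeros((300,740,3),np.uint8);o[:,:390]=a;o[:,390:]=b
cv2.imwrite("pics/crop.png",o[...,::-1])
E
python3 m.py
```

```text
(185, 250) [113 172 130] [ 69  87 172]
(170, 190) [ 84 144 242] [109 166 242]
(175, 225) [252 253 254] [105   2 254]
(303, 215) [220 210 199] [ 16  24 220]
(315, 222) [249  69  62] [  1 192 249]
(275, 280) [251 252 238] [ 32  14 252]
green none
blue px [171.1 190.2] 359 c [576.4 217.4] size [  9.1 196.3] ang 1.1
white px [170.1 224.1] 1315 c [507.1 224.8] size [66.  91.8] ang 1.4
caddy px [311.7 224.8] 745 c [473.8 -75.9] size [64.3 63. ] ang 83.7
red px [312.3 221.5] 6 c [471.6 -69.7] size [ 1.5 10.6] ang 68.0
glue px [274.7 279.9] 139 c [364.1  20.9] size [22.7 24.3] ang 38.0
[[-0.11, -0.994, 0.002, 0.097], [-0.963, 0.106, -0.246, 0.528], [0.244, -0.029, -0.969, 0.78], [0.0, 0.0, 0.0, 1.0]] [[408.5, 0.0, 255.8], [0.0, 408.5, 197.7], [0.0, 0.0, 1.0]]
```

View pics/crop.png

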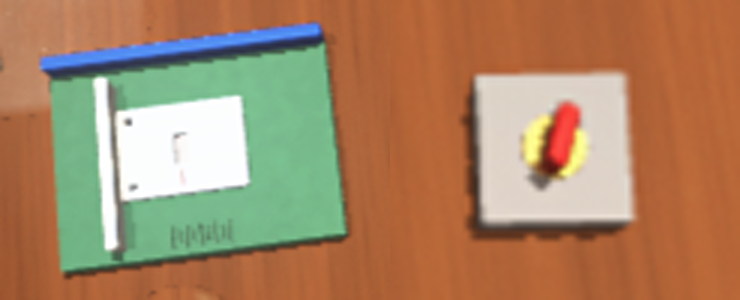

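The crop shows the guide's slot at full-image pixel (170,224). The grip runs from about (313,228) to (316,216), over a brass flange at (313,224). Next I'll approach the caddy.

```bash
python3 -m handwheel '[{"x":-0.231,"y":-0.26,"wz":-12},{"x":-0.231,"y":-0.26,"wz":-12},{"x":-0.231,"y":-0.26,"wz":-12},{"x":-0.231,"y":-0.26,"wz":-12},{"x":-0.231,"y":-0.26,"wz":-12},{"x":-0.231,"y":-0.26,"wz":-12},{"x":-0.231,"y":-0.26,"wz":-12},{"x":-0.231,"y":-0.26,"wz":-12},{"x":-0.231,"y":-0.26,"wz":-12}]'; python3 -c "
from h import *
st();im=ctrl.get_image('wrist');print(np.round(im['hand_eye'],3).tolist(),np.round(im['K'],1).tolist())"
```

```text
{'time': 0.3, 'position': [0.272, 0.5902, 0.2222], 'tool_rot': [-0.673, -3.0686, 0.0009], 'ft_force': [0.3693, 0.4373, -0.178], 'torque': [0.0092, 0.0045, 0.0203], 'grip_width': 1.0, 'grip_force': 0.0}
[[-0.908, 0.419, -0.0], [0.419, 0.908, -0.001], [-0.0, -0.001, -1.0]]
[[0.001, -0.969, -0.248, 0.069], [1.0, 0.001, 0.0, -0.0], [-0.0, -0.248, 0.969, -0.162], [0.0, 0.0, 0.0, 1.0]] [[297.3, 0.0, 261.1], [0.0, 297.3, 188.8], [0.0, 0.0, 1.0]]invalid input at $[0]: expected keys x, y, z, wx, wy, wz
```

```bash
python3 -m handwheel '[{"x":-0.231,"y":-0.26,"z":0,"wx":0,"wy":0,"wz":-12},{"x":-0.231,"y":-0.26,"z":0,"wx":0,"wy":0,"wz":-12},{"x":-0.231,"y":-0.26,"z":0,"wx":0,"wy":0,"wz":-12},{"x":-0.231,"y":-0.26,"z":0,"wx":0,"wy":0,"wz":-12},{"x":-0.231,"y":-0.26,"z":0,"wx":0,"wy":0,"wz":-12},{"x":-0.231,"y":-0.26,"z":0,"wx":0,"wy":0,"wz":-12},{"x":-0.231,"y":-0.26,"z":0,"wx":0,"wy":0,"wz":-12},{"x":-0.231,"y":-0.26,"z":0,"wx":0,"wy":0,"wz":-12},{"x":-0.231,"y":-0.26,"z":0,"wx":0,"wy":0,"wz":-12},{"x":-0.231,"y":-0.26,"z":0,"wx":0,"wy":0,"wz":-12}]'; python3 -c "
from h import *
st();print(ctrl.get_state()['joint_positions'])"
```

```text
time: 1.18
position: [0.3749, 0.2531, 0.2231]
tool_rot: [0.36, 3.12, 0.0]
ft_force: [-0.7, -0.2, -0.6]
grip_width: 1.001
grip_force: 0.0
{'time': 1.1833, 'position': [0.3749, 0.2531, 0.2231], 'tool_rot': [0.3603, 3.1197, 0.0003], 'ft_force': [-0.6871, -0.1626, -0.6485], 'torque': [0.0215, -0.0107, -0.0013], 'grip_width': 1.0007, 'grip_force': 0.0}
[[-0.974, 0.228, 0.001], [0.228, 0.974, 0.0], [-0.001, 0.0, -1.0]]
[-0.78707127 -0.10618084  0.12494247  1.91778188  0.0142783   1.32828191
  0.67456901]
```

```bash
python3 -m handwheel '[{"x":-0.17,"y":-0.298,"z":0.06,"wx":0,"wy":0,"wz":-13},{"x":-0.17,"y":-0.298,"z":0.06,"wx":0,"wy":0,"wz":-13},{"x":-0.17,"y":-0.298,"z":0.06,"wx":0,"wy":0,"wz":-13},{"x":-0.17,"y":-0.298,"z":0.06,"wx":0,"wy":0,"wz":-13},{"x":-0.17,"y":-0.298,"z":0.06,"wx":0,"wy":0,"wz":-13},{"x":-0.17,"y":-0.298,"z":0.06,"wx":0,"wy":0,"wz":-13},{"x":-0.17,"y":-0.298,"z":0.06,"wx":0,"wy":0,"wz":-13},{"x":-0.17,"y":-0.298,"z":0.06,"wx":0,"wy":0,"wz":-13},{"x":-0.17,"y":-0.298,"z":0.06,"wx":0,"wy":0,"wz":-13},{"x":-0.17,"y":-0.298,"z":0.06,"wx":0,"wy":0,"wz":-13}]'; cat > red.py <<'E'
from h import *
st();im=get("wrist","w1.png");h=cv2.cvtColor(im["image"],cv2.COLOR_RGB2HSV).astype(int)
def top(mask,z):
    n,l,s,c=cv2.connectedComponentsWithStats(mask.astype(np.uint8));i=1+np.argmax(s[1:,4])
    hull=cv2.convexHull(np.argwhere(l==i)[:,::-1].astype(np.float32))[:,0]
    w=np.array([onz(im,u,v,z)[:2] for u,v in hull],np.float32);r=cv2.minAreaRect(w*1000)
    print(c[i].round(1),s[i,4],np.round(r[0],1),np.round(r[1],1),round(r[2],1))
top(((h[...,0]<6)|(h[...,0]>174))&(h[...,1]>150)&(h[...,2]>100),.057)
top((h[...,0]>18)&(h[...,0]<35)&(h[...,1]>80)&(h[...,2]>100),.027)
E
python3 red.py
```

```text
time: 2.02
position: [0.4739, -0.0752, 0.1622]
tool_rot: [0.004, 3.141, -0.004]
ft_force: [-0.8, 0.1, 0.1]
grip_width: 1.0
grip_force: 0.0
{'time': 2.0167, 'position': [0.4739, -0.0752, 0.1622], 'tool_rot': [0.0035, 3.1413, -0.004], 'ft_force': [-0.8473, 0.0865, 0.0707], 'torque': [0.0414, 0.0204, -0.0404], 'grip_width': 0.9998, 'grip_force': 0.0}
[[-1.0, 0.002, 0.0], [0.002, 1.0, -0.003], [-0.0, -0.003, -1.0]]
[258.7 185.8] 250 [470.8 -77.6] [ 8.3 28.9] 72.1
[51.8 81.6] 15199 [ 342.4 -344.4] [185.4 238.4] 87.0
```

View pics/w1.png

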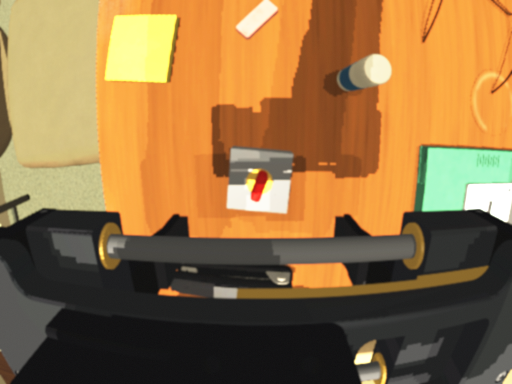

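The wrist view shows the red grip at (259,186) on the caddy at (260,181), tilted up-right by about 18°. Part of its side face may be included, so I'll refine the centre from this same picture.

```bash
python3 - <<'E'
from h import *
s=ctrl.get_state();im=dict(ctrl.get_image("wrist"));im["K"]=np.array(im["K"]);im["hand_eye"]=np.array(im["hand_eye"]);im["state"]=s
a=im["image"];h=cv2.cvtColor(a,cv2.COLOR_RGB2HSV).astype(int)
red=((h[...,0]<6)|(h[...,0]>174))&(h[...,1]>120);red[:140]=0;red[225:]=0;red[:,:225]=0;red[:,295:]=0
print(np.percentile(h[...,2][red],[5,25,50,75,95]))
def rc(m,z,n):
    p=np.argwhere(m)[:,::-1].astype(np.float32);p=cv2.convexHull(p)[:,0]
    w=np.array([onz(im,u,v,z)[:2] for u,v in p],np.float32);r=cv2.minAreaRect(w*1000);print(n,len(p),p.min(0),p.max(0),np.round(r[0],1),np.round(r[1],1),round(r[2],1))
rc(red,.057,"all")
rc(red&(h[...,2]>200),.057,"bright")
g=(h[...,1]<60)&(h[...,2]>90);g[:130]=0;g[225:]=0;g[:,:222]=0;g[:,300:]=0
rc(g,.024,"caddy")
y=(h[...,0]>18)&(h[...,0]<35)&(h[...,1]>100)&(h[...,2]>150);y[:150]=0;y[215:]=0;y[:,:238]=0;y[:,280:]=0
rc(y,.027,"flange")
cv2.imwrite("pics/c2.png",cv2.resize(a[140:225,220:300],None,fx=7,fy=7,interpolation=0)[...,::-1])
E
```

```text
[145.   158.75 225.   255.   255.  ]
all 15 [247. 172.] [262. 201.] [471.4 -77.4] [ 8.9 28.6] 70.5
bright 13 [247. 184.] [260. 201.] [476.3 -79.1] [ 8.9 18.2] 71.7
caddy 20 [224. 148.] [288. 212.] [473.3 -77.6] [63.7 65.7] 85.0
flange 13 [243. 169.] [269. 193.] [474.  -78.6] [25.2 23.9] 63.1
```

View pics/c2.png

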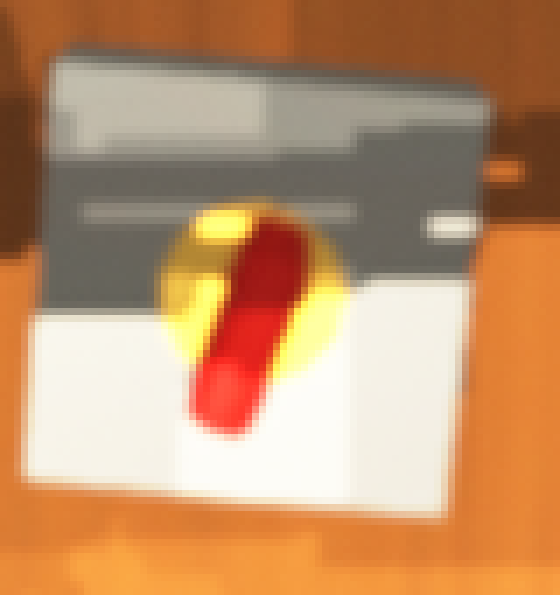

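The crop shows the flange centred near full-image pixel (256,182), with the grip from (252,200) to (260,172). I'll take (0.473, -0.078) at -18°, then descend and grip.

```bash
python3 -m handwheel '[{"x":0.001,"y":-0.003,"z":0.04,"wx":0,"wy":0,"wz":18},{"x":0.001,"y":-0.003,"z":0.07,"wx":0,"wy":0,"wz":18},{"x":0.001,"y":-0.003,"z":0.1,"wx":0,"wy":0,"wz":18},{"x":0.001,"y":-0.003,"z":0.12,"wx":0,"wy":0,"wz":18},{"x":0.001,"y":-0.003,"z":0.131,"wx":0,"wy":0,"wz":18},{"x":0.001,"y":-0.003,"z":0.131,"wx":0,"wy":0,"wz":18},{"x":0.001,"y":-0.003,"z":0.131,"wx":0,"wy":0,"wz":18}]' 0.035 && python3 -m handwheel '[{"x":0,"y":0,"z":0,"wx":0,"wy":0,"wz":0},{"x":0,"y":0,"z":0,"wx":0,"wy":0,"wz":0},{"x":0,"y":0,"z":0,"wx":0,"wy":0,"wz":0},{"x":0,"y":0,"z":0,"wx":0,"wy":0,"wz":0},{"x":0,"y":0,"z":0,"wx":0,"wy":0,"wz":0},{"x":0,"y":0,"z":0,"wx":0,"wy":0,"wz":0}]' 0 25; python3 -c "
from h import *
st()"
```

```text
time: 2.7
position: [0.4726, -0.0723, 0.0319]
tool_rot: [-0.481, -3.105, -0.0]
ft_force: [-0.2, -0.0, 1.0]
grip_width: 0.556
grip_force: 0.0
time: 3.2
position: [0.4724, -0.0737, 0.0319]
tool_rot: [0.484, 3.103, 0.001]
ft_force: [-0.5, 0.4, 2.7]
grip_width: 0.114
grip_force: 25.0
{'time': 3.2, 'position': [0.4724, -0.0737, 0.0319], 'tool_rot': [0.4845, 3.1033, 0.0005], 'ft_force': [-0.5344, 0.4329, 2.6517], 'torque': [-0.0251, 0.094, 0.0314], 'grip_width': 0.1137, 'grip_force': 25.0004}
[[-0.952, 0.305, 0.001], [0.305, 0.952, 0.0], [-0.001, 0.0, -1.0]]
```

```bash
python3 -m handwheel '[{"x":0,"y":0,"z":-0.02,"wx":0,"wy":0,"wz":0},{"x":0,"y":0,"z":-0.05,"wx":0,"wy":0,"wz":0},{"x":0,"y":0,"z":-0.09,"wx":0,"wy":0,"wz":0},{"x":0.01,"y":0.04,"z":-0.1,"wx":0,"wy":0,"wz":-3},{"x":0.058,"y":0.295,"z":-0.1,"wx":0,"wy":0,"wz":-19},{"x":0.058,"y":0.295,"z":-0.1,"wx":0,"wy":0,"wz":-19},{"x":0.058,"y":0.295,"z":-0.1,"wx":0,"wy":0,"wz":-19},{"x":0.058,"y":0.295,"z":-0.1,"wx":0,"wy":0,"wz":-19},{"x":0.058,"y":0.295,"z":-0.1,"wx":0,"wy":0,"wz":-19},{"x":0.058,"y":0.295,"z":-0.1,"wx":0,"wy":0,"wz":-19}]' && python3 -m handwheel '[{"x":0,"y":0.04,"z":0,"wx":0,"wy":0,"wz":0},{"x":0,"y":0.04,"z":0,"wx":0,"wy":0,"wz":0},{"x":0,"y":0.04,"z":0,"wx":0,"wy":0,"wz":0},{"x":0,"y":0.04,"z":0,"wx":0,"wy":0,"wz":0}]'; python3 -c "
from h import *
st();print(ctrl.get_state()['joint_positions']);get('wrist','w2.png');st()"
```

```text
time: 4.03
position: [0.5054, 0.2169, 0.1316]
tool_rot: [-0.034, 3.141, 0.001]
ft_force: [1.9, -0.8, -0.6]
grip_width: 0.115
grip_force: 25.0
time: 4.37
position: [0.5045, 0.2542, 0.1312]
tool_rot: [0.035, -3.141, 0.002]
ft_force: [-0.5, -0.2, -1.5]
grip_width: 0.114
grip_force: 25.0
{'time': 4.3667, 'position': [0.5045, 0.2542, 0.1312], 'tool_rot': [0.035, -3.1409, 0.002], 'ft_force': [-0.485, -0.1741, -1.4818], 'torque': [-0.0484, 0.0017, -0.0232], 'grip_width': 0.1142, 'grip_force': 24.9997}
[[-1.0, -0.022, -0.0], [-0.022, 1.0, -0.001], [0.001, -0.001, -1.0]]
[-0.80690606  0.20786165  0.33026784  1.79243811 -0.07226147  1.15422698
  1.13914845]
{'time': 4.4167, 'position': [0.5048, 0.2533, 0.1313], 'tool_rot': [0.0322, -3.1412, 0.0016], 'ft_force': [-0.9288, -0.4102, -0.588], 'torque': [0.0325, 0.0007, 0.018], 'grip_width': 0.1111, 'grip_force': 24.9998}
[[-1.0, -0.02, -0.0], [-0.02, 1.0, -0.001], [0.0, -0.001, -1.0]]
```

View pics/w2.png

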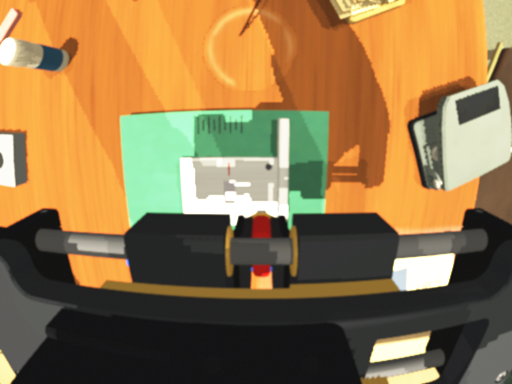

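The board is at (225,165). The guide plate's lower edge is hidden by the gripper, and its slot is near (230,190), so I'll shift for a clear view of it.

```bash
python3 -m handwheel '[{"x":-0.04,"y":-0.03,"z":0,"wx":0,"wy":0,"wz":0},{"x":-0.04,"y":-0.03,"z":0,"wx":0,"wy":0,"wz":0},{"x":-0.04,"y":-0.03,"z":0,"wx":0,"wy":0,"wz":0},{"x":-0.04,"y":-0.03,"z":0,"wx":0,"wy":0,"wz":0},{"x":-0.04,"y":-0.03,"z":0,"wx":0,"wy":0,"wz":0}]'; python3 - <<'E'
from h import *
st();im=get("wrist","w3.png");a=im["image"];np.save("w3.npy",{**im},allow_pickle=True)
cv2.imwrite("pics/w3c.png",cv2.resize(a[80:220,140:340],None,fx=4,fy=4,interpolation=2)[...,::-1])
E
```

```text
time: 4.83
position: [0.5446, 0.2255, 0.1315]
tool_rot: [0.033, -3.141, -0.001]
ft_force: [-0.6, 0.4, -1.5]
grip_width: 0.115
grip_force: 25.0
{'time': 4.8333, 'position': [0.5446, 0.2255, 0.1315], 'tool_rot': [0.0332, -3.1405, -0.0009], 'ft_force': [-0.6045, 0.3677, -1.4676], 'torque': [0.0726, -0.0292, 0.0082], 'grip_width': 0.1154, 'grip_force': 25.0001}
[[-1.0, -0.021, -0.001], [-0.021, 1.0, 0.001], [0.001, 0.001, -1.0]]
```

View pics/w3c.png

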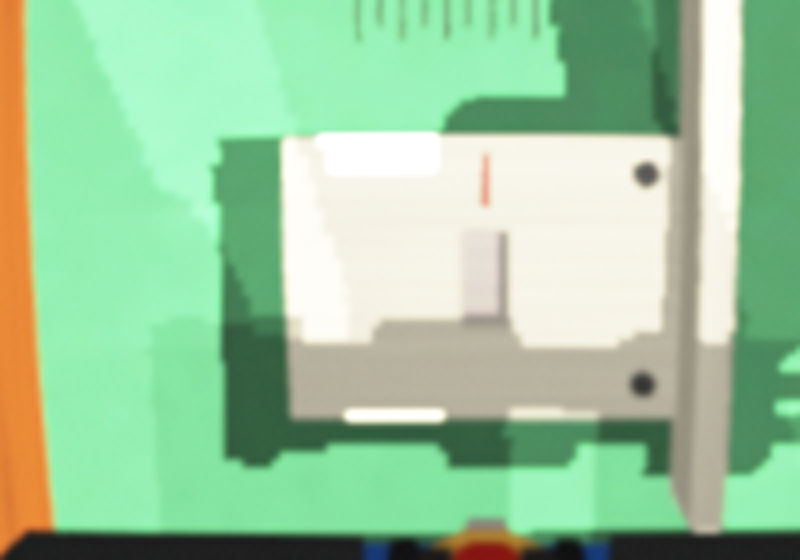

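The crop shows the guide's slot from (461,231) to (507,325), so its centre is at full-image pixel (261,149.5). The tip of the held screw shows at about (262,210). I'll compute the slot position, the yaw, and the screw's offset in the hand.

```bash
python3 - <<'E'
from h import *
im=np.load("w3.npy",allow_pickle=True).item();a=im["image"]
for r in range(203,224): print(r,a[r,262].tolist(),a[r,258].tolist())
c=onz(im,261,149.5,.0285);print("slot",c.round(4))
# yaw: plate edge top (crop 283,136)->(670,136), slot right edge, left plate edge
P=lambda u,v:onz(im,140+u/4,80+v/4,.0285)[:2]
for p,q in[((283,137),(672,135)),((290,418),(672,418)),((283,137),(291,418)),((507,232),(505,324)),((461,231),(461,325))]:
    d=P(*q)-P(*p);print(np.round(d*1000,1),np.degrees(np.arctan2(d[1],d[0])).round(2))
s=im["state"];Rt=R.from_rotvec(s["tool_rot"]).as_matrix();print("slot in tool",Rt.T@(c-s["position"]))
def px(p):
    H=im["hand_eye"];q=H[:3,:3].T@(np.array(p)-H[:3,3]);t=np.arctan2(np.hypot(q[0],q[1]),q[2]);n=np.hypot(q[0],q[1]);return im["K"][:2,2]+im["K"][0,0]*t*q[:2]/n
for o in(0,-.001,-.002,-.003): print(o,"foot",px([.009+o,0,.0274]).round(1),"fl under",px([.014+o,0,.0079]).round(1),"fl top",px([.014+o,0,.0049]).round(1),"grip",px([.0135+o,0,.0049]).round(1),"griptop",px([.0135+o,0,-.0251]).round(1))
E
```

```text
203 [130, 227, 160] [132, 227, 161]
204 [130, 227, 159] [131, 227, 160]
205 [130, 227, 159] [130, 227, 160]
206 [131, 228, 160] [130, 227, 160]
207 [130, 228, 159] [131, 227, 159]
208 [131, 218, 155] [129, 216, 153]
209 [130, 186, 139] [130, 186, 140]
210 [134, 148, 126] [133, 150, 127]
211 [144, 132, 115] [141, 132, 115]
212 [154, 127, 87] [153, 126, 88]
213 [166, 128, 60] [165, 126, 59]
214 [166, 117, 46] [166, 117, 45]
215 [150, 80, 31] [151, 82, 32]
216 [137, 40, 21] [138, 44, 23]
217 [134, 24, 19] [133, 24, 17]
218 [133, 21, 17] [132, 20, 16]
219 [135, 22, 18] [133, 22, 19]
220 [136, 23, 18] [133, 21, 17]
221 [135, 20, 17] [134, 22, 18]
222 [136, 22, 18] [135, 21, 18]
223 [135, 21, 18] [135, 22, 19]
slot [0.5075 0.2248 0.0285]
[-2.3 86.4] 91.51
[-1.9 88.2] 91.25
[64.3  1.5] 1.37
[20.8  0.1] 0.2
[21.2  0.4] 1.09
slot in tool [ 3.70805265e-02 -3.87549650e-05  1.03031991e-01]
0 foot [261.1 205.1] fl under [261.1 206.9] fl top [261.1 208.5] grip [261.1 209.3] griptop [261.1 228.3]
-0.001 foot [261.1 206.5] fl under [261.1 208.5] fl top [261.1 210.1] grip [261.1 210.9] griptop [261.1 230.2]
-0.002 foot [261.1 207.9] fl under [261.1 210.1] fl top [261.1 211.7] grip [261.1 212.5] griptop [261.1 232.1]
-0.003 foot [261.1 209.3] fl under [261.1 211.7] fl top [261.1 213.3] grip [261.1 214.1] griptop [261.1 233.9]
```

```bash
python3 -m handwheel '[{"x":0.04,"y":-0.0005,"z":0,"wx":0,"wy":0,"wz":0},{"x":0.04,"y":-0.0005,"z":0.03,"wx":0,"wy":0,"wz":0},{"x":0.04,"y":-0.0005,"z":0.055,"wx":0,"wy":0,"wz":0},{"x":0.04,"y":-0.0005,"z":0.065,"wx":0,"wy":0,"wz":0},{"x":0.04,"y":-0.0005,"z":0.07,"wx":0,"wy":0,"wz":0},{"x":0.04,"y":-0.0005,"z":0.07,"wx":0,"wy":0,"wz":0},{"x":0.04,"y":-0.0005,"z":0.07,"wx":0,"wy":0,"wz":0}]';python3 -c "
from h import *
st()
im=get('side');W=im['world_to_cam'];q=im['K']@(W[:3,:3]@[.507,.225,.05]+W[:3,3]);u,v=(q[:2]/q[2]).astype(int);print(u,v)
cv2.imwrite('pics/s2.png',cv2.resize(im['image'][v-35:v+35,u-45:u+45],None,fx=8,fy=8,interpolation=2)[...,::-1])"
```

```text
time: 5.47
position: [0.506, 0.2248, 0.0623]
tool_rot: [-0.035, 3.14, 0.001]
ft_force: [0.4, -0.2, 0.4]
grip_width: 0.111
grip_force: 25.0
{'time': 5.4667, 'position': [0.506, 0.2248, 0.0623], 'tool_rot': [-0.0347, 3.1404, 0.0006], 'ft_force': [0.3799, -0.2061, 0.3815], 'torque': [0.053, -0.0224, 0.0277], 'grip_width': 0.1111, 'grip_force': 24.9999}
[[-1.0, -0.022, 0.001], [-0.022, 1.0, 0.0], [-0.001, 0.0, -1.0]]
229 159
```

View pics/s2.png

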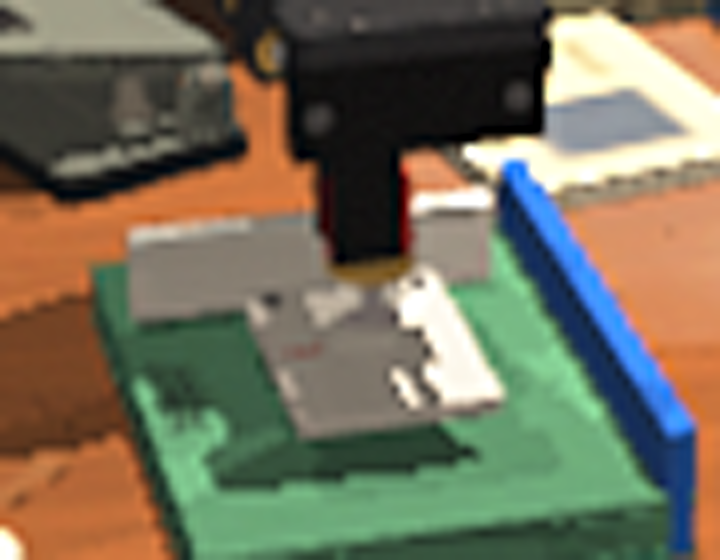

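The side crop shows the screw's flange at (370,268), just above the guide's plate. The red grip at 320–412 sits about 3 mm towards +x of the finger, as estimated. I'll make a small correction and step down gently.

```bash
python3 -m handwheel '[{"x":0.0015,"y":0,"z":0.002,"wx":0,"wy":0,"wz":0},{"x":0.0015,"y":0,"z":0.003,"wx":0,"wy":0,"wz":0},{"x":0.0015,"y":0,"z":0.004,"wx":0,"wy":0,"wz":0},{"x":0.0015,"y":0,"z":0.004,"wx":0,"wy":0,"wz":0},{"x":0.0015,"y":0,"z":0.004,"wx":0,"wy":0,"wz":0}]'; python3 -m handwheel '[{"x":0,"y":0,"z":0.001,"wx":0,"wy":0,"wz":0},{"x":0,"y":0,"z":0.002,"wx":0,"wy":0,"wz":0},{"x":0,"y":0,"z":0.003,"wx":0,"wy":0,"wz":0},{"x":0,"y":0,"z":0.003,"wx":0,"wy":0,"wz":0}]'
```

```text
time: 5.93
position: [0.5039, 0.2244, 0.0577]
tool_rot: [-0.035, 3.141, 0.0]
ft_force: [-0.3, -0.2, -1.2]
grip_width: 0.112
grip_force: 25.0
time: 6.27
position: [0.5037, 0.2243, 0.0543]
tool_rot: [0.035, -3.141, 0.0]
ft_force: [-0.2, -0.3, 0.2]
grip_width: 0.115
grip_force: 25.0
```

```bash
python3 -m handwheel '[{"x":0,"y":0,"z":0.001,"wx":0,"wy":0,"wz":0},{"x":0,"y":0,"z":0.002,"wx":0,"wy":0,"wz":0},{"x":0,"y":0,"z":0.004,"wx":0,"wy":0,"wz":0},{"x":0,"y":0,"z":0.005,"wx":0,"wy":0,"wz":0},{"x":0,"y":0,"z":0.006,"wx":0,"wy":0,"wz":0},{"x":0,"y":0,"z":0.006,"wx":0,"wy":0,"wz":0}]'; python3 -m handwheel '[{"x":0,"y":0,"z":0.001,"wx":0,"wy":0,"wz":0},{"x":0,"y":0,"z":0.002,"wx":0,"wy":0,"wz":0},{"x":0,"y":0,"z":0.002,"wx":0,"wy":0,"wz":0}]'
```

```text
time: 6.77
position: [0.5037, 0.2243, 0.0483]
tool_rot: [0.034, -3.141, 0.0]
ft_force: [-0.7, 0.4, -0.3]
grip_width: 0.112
grip_force: 25.0
time: 7.02
position: [0.504, 0.2245, 0.047]
tool_rot: [-0.035, 3.141, 0.0]
ft_force: [-0.4, 0.1, 2.6]
grip_width: 0.116
grip_force: 25.0
```

Contact came at the predicted height. Next I'll drag towards -y under light pressure to feel for the strip slot.

```bash
python3 -m handwheel '[{"x":0,"y":-0.001,"z":0.0005,"wx":0,"wy":0,"wz":0},{"x":0,"y":-0.002,"z":0.0005,"wx":0,"wy":0,"wz":0},{"x":0,"y":-0.003,"z":0.0005,"wx":0,"wy":0,"wz":0},{"x":0,"y":-0.003,"z":0.0005,"wx":0,"wy":0,"wz":0}]'; python3 -m handwheel '[{"x":0,"y":-0.001,"z":0,"wx":0,"wy":0,"wz":0},{"x":0,"y":-0.002,"z":0,"wx":0,"wy":0,"wz":0},{"x":0,"y":-0.002,"z":0,"wx":0,"wy":0,"wz":0}]';  python3 -m handwheel '[{"x":0,"y":-0.001,"z":0,"wx":0,"wy":0,"wz":0},{"x":0,"y":-0.002,"z":0,"wx":0,"wy":0,"wz":0},{"x":0,"y":-0.002,"z":0,"wx":0,"wy":0,"wz":0}]'
```

```text
time: 7.35
position: [0.5046, 0.2225, 0.0469]
tool_rot: [-0.035, 3.14, 0.003]
ft_force: [-0.6, 2.4, 6.4]
grip_width: 0.113
grip_force: 25.0
time: 7.6
position: [0.5046, 0.2209, 0.0469]
tool_rot: [-0.035, 3.14, 0.004]
ft_force: [-0.7, 3.4, 5.2]
grip_width: 0.115
grip_force: 25.0
time: 7.85
position: [0.5046, 0.2189, 0.0469]
tool_rot: [-0.035, 3.14, 0.004]
ft_force: [-0.8, 2.9, 4.9]
grip_width: 0.116
grip_force: 25.0
```

```bash
for i in 1; do :; done; python3 -m handwheel '[{"x":0,"y":-0.001,"z":0,"wx":0,"wy":0,"wz":0},{"x":0,"y":-0.002,"z":0,"wx":0,"wy":0,"wz":0},{"x":0,"y":-0.002,"z":0,"wx":0,"wy":0,"wz":0}]';  python3 -m handwheel '[{"x":0,"y":-0.001,"z":0,"wx":0,"wy":0,"wz":0},{"x":0,"y":-0.002,"z":0,"wx":0,"wy":0,"wz":0},{"x":0,"y":-0.002,"z":0,"wx":0,"wy":0,"wz":0}]'; python3 -m handwheel '[{"x":0,"y":-0.001,"z":0,"wx":0,"wy":0,"wz":0},{"x":0,"y":-0.002,"z":0,"wx":0,"wy":0,"wz":0},{"x":0,"y":-0.002,"z":0,"wx":0,"wy":0,"wz":0}]'
```

```text
time: 8.1
position: [0.5047, 0.2169, 0.0469]
tool_rot: [-0.035, 3.14, 0.004]
ft_force: [-1.4, 2.6, 5.0]
grip_width: 0.112
grip_force: 25.0
time: 8.35
position: [0.5047, 0.2148, 0.0469]
tool_rot: [-0.035, 3.14, 0.004]
ft_force: [-0.9, 3.3, 5.6]
grip_width: 0.114
grip_force: 25.0
time: 8.6
position: [0.5048, 0.2126, 0.0468]
tool_rot: [-0.035, 3.14, 0.003]
ft_force: [0.0, 2.7, 5.2]
grip_width: 0.11
grip_force: 25.0
```

```bash
python3 -m handwheel '[{"x":0,"y":-0.001,"z":0,"wx":0,"wy":0,"wz":0},{"x":0,"y":-0.002,"z":0,"wx":0,"wy":0,"wz":0},{"x":0,"y":-0.002,"z":0,"wx":0,"wy":0,"wz":0}]';  python3 -m handwheel '[{"x":0,"y":-0.001,"z":0,"wx":0,"wy":0,"wz":0},{"x":0,"y":-0.002,"z":0,"wx":0,"wy":0,"wz":0},{"x":0,"y":-0.002,"z":0,"wx":0,"wy":0,"wz":0}]'
```

```text
time: 8.85
position: [0.504, 0.2086, 0.0456]
tool_rot: [0.034, -3.141, 0.002]
ft_force: [-0.0, 2.1, -0.2]
grip_width: 0.111
grip_force: 25.0
time: 9.1
position: [0.5039, 0.2083, 0.0456]
tool_rot: [0.035, -3.141, -0.002]
ft_force: [0.4, 4.1, -1.7]
grip_width: 0.113
grip_force: 25.0
```

It dropped in at y ≈ 0.2085 and now bears on the slot's far edge. I'll back off 3 mm and lower it.

```bash
python3 -m handwheel '[{"x":0,"y":0.0015,"z":0,"wx":0,"wy":0,"wz":0},{"x":0,"y":0.003,"z":0,"wx":0,"wy":0,"wz":0},{"x":0,"y":0.003,"z":0.001,"wx":0,"wy":0,"wz":0},{"x":0,"y":0.003,"z":0.002,"wx":0,"wy":0,"wz":0},{"x":0,"y":0.003,"z":0.003,"wx":0,"wy":0,"wz":0},{"x":0,"y":0.003,"z":0.003,"wx":0,"wy":0,"wz":0}]';  python3 -m handwheel '[{"x":0,"y":0,"z":0.001,"wx":0,"wy":0,"wz":0},{"x":0,"y":0,"z":0.002,"wx":0,"wy":0,"wz":0},{"x":0,"y":0,"z":0.003,"wx":0,"wy":0,"wz":0},{"x":0,"y":0,"z":0.003,"wx":0,"wy":0,"wz":0}]'
```

```text
time: 9.6
position: [0.5038, 0.2097, 0.0426]
tool_rot: [0.034, -3.141, 0.001]
ft_force: [0.1, 0.0, -0.3]
grip_width: 0.112
grip_force: 25.0
time: 9.93
position: [0.504, 0.2103, 0.0398]
tool_rot: [0.035, -3.141, 0.0]
ft_force: [0.4, 0.8, -0.7]
grip_width: 0.115
grip_force: 25.0
```

```bash
python3 -m handwheel '[{"x":0,"y":0,"z":0.001,"wx":0,"wy":0,"wz":0},{"x":0,"y":0,"z":0.002,"wx":0,"wy":0,"wz":0},{"x":0,"y":0,"z":0.003,"wx":0,"wy":0,"wz":0},{"x":0,"y":0,"z":0.0035,"wx":0,"wy":0,"wz":0},{"x":0,"y":0,"z":0.0035,"wx":0,"wy":0,"wz":0}]';  python3 -m handwheel '[{"x":0,"y":0,"z":0.0005,"wx":0,"wy":0,"wz":0},{"x":0,"y":0,"z":0.001,"wx":0,"wy":0,"wz":0},{"x":0,"y":0,"z":0.001,"wx":0,"wy":0,"wz":0}]'
```

```text
time: 10.35
position: [0.5042, 0.2103, 0.0366]
tool_rot: [-0.034, 3.141, -0.0]
ft_force: [-0.7, -0.6, -0.4]
grip_width: 0.111
grip_force: 25.0
time: 10.6
position: [0.5042, 0.2104, 0.0364]
tool_rot: [0.034, -3.141, -0.0]
ft_force: [-2.7, -1.1, 7.3]
grip_width: 0.113
grip_force: 25.0
```

It is home: contact at 0.0364 with 7 N. I'll relieve the pressure and turn 90° about the screw axis, which sits 3 mm off the TCP.

```bash
python3 -m handwheel '[{"x":0,"y":0.0004,"z":-0.001,"wx":0,"wy":0,"wz":7},{"x":-0.0001,"y":0.0007,"z":-0.001,"wx":0,"wy":0,"wz":14},{"x":-0.0002,"y":0.0011,"z":-0.001,"wx":0,"wy":0,"wz":21}]' && python3 -m handwheel '[{"x":0,"y":0.0004,"z":0,"wx":0,"wy":0,"wz":7},{"x":-0.0001,"y":0.0007,"z":0,"wx":0,"wy":0,"wz":14},{"x":-0.0002,"y":0.0011,"z":0,"wx":0,"wy":0,"wz":21},{"x":-0.0004,"y":0.0014,"z":0,"wx":0,"wy":0,"wz":28},{"x":-0.0005,"y":0.0017,"z":0,"wx":0,"wy":0,"wz":35}]'; python3 -c "
from h import *
st()"
```

```text
time: 10.85
position: [0.5044, 0.2115, 0.0366]
tool_rot: [0.548, 3.093, 0.001]
ft_force: [-0.2, -1.1, -0.7]
grip_width: 0.114
grip_force: 25.0
time: 11.27
position: [0.5054, 0.2129, 0.0365]
tool_rot: [1.453, 2.786, 0.0]
ft_force: [0.5, -0.2, 0.1]
grip_width: 0.112
grip_force: 25.0
{'time': 11.2667, 'position': [0.5054, 0.2129, 0.0365], 'tool_rot': [1.4526, 2.7855, 0.0002], 'ft_force': [0.459, -0.2334, 0.1093], 'torque': [-0.1056, 0.0808, 0.0312], 'grip_width': 0.1121, 'grip_force': 24.9947}
[[-0.572, 0.82, 0.0], [0.82, 0.572, 0.0], [-0.0, 0.0, -1.0]]
```

```bash
python3 -m handwheel '[{"x":0,"y":0.0004,"z":0,"wx":0,"wy":0,"wz":7},{"x":-0.0001,"y":0.0007,"z":0,"wx":0,"wy":0,"wz":14},{"x":-0.0002,"y":0.0011,"z":0,"wx":0,"wy":0,"wz":21},{"x":-0.0004,"y":0.0014,"z":0,"wx":0,"wy":0,"wz":28},{"x":-0.0005,"y":0.0017,"z":0,"wx":0,"wy":0,"wz":34},{"x":-0.0005,"y":0.0017,"z":0,"wx":0,"wy":0,"wz":34},{"x":-0.0005,"y":0.0017,"z":0,"wx":0,"wy":0,"wz":34}]'; python3 -c "
from h import *
st()"
```

```text
time: 11.85
position: [0.5071, 0.2136, 0.0365]
tool_rot: [2.193, 2.249, 0.0]
ft_force: [0.7, 0.2, 0.4]
grip_width: 0.114
grip_force: 25.0
{'time': 11.85, 'position': [0.5071, 0.2136, 0.0365], 'tool_rot': [2.1931, 2.2491, 0.0002], 'ft_force': [0.7481, 0.1794, 0.4038], 'torque': [-0.1072, -0.0124, 0.0344], 'grip_width': 0.1145, 'grip_force': 25.0004}
[[-0.025, 1.0, 0.0], [1.0, 0.025, -0.0], [-0.0, 0.0, -1.0]]
```

The turn is 90°. I'll test the lock with a small pull, set it back down and let go.

```bash
python3 -m handwheel '[{"x":0,"y":0,"z":-0.001,"wx":0,"wy":0,"wz":0},{"x":0,"y":0,"z":-0.002,"wx":0,"wy":0,"wz":0},{"x":0,"y":0,"z":-0.003,"wx":0,"wy":0,"wz":0},{"x":0,"y":0,"z":-0.003,"wx":0,"wy":0,"wz":0}]'; python3 -m handwheel '[{"x":0,"y":0,"z":0.001,"wx":0,"wy":0,"wz":0},{"x":0,"y":0,"z":0.002,"wx":0,"wy":0,"wz":0},{"x":0,"y":0,"z":0.003,"wx":0,"wy":0,"wz":0},{"x":0,"y":0,"z":0.003,"wx":0,"wy":0,"wz":0},{"x":0,"y":0,"z":0.003,"wx":0,"wy":0,"wz":0}]'; python3 -m handwheel '[{"x":0,"y":0,"z":0,"wx":0,"wy":0,"wz":0},{"x":0,"y":0,"z":0,"wx":0,"wy":0,"wz":0},{"x":0,"y":0,"z":0,"wx":0,"wy":0,"wz":0},{"x":0,"y":0,"z":0,"wx":0,"wy":0,"wz":0}]' 0.03
```

```text
time: 12.18
position: [0.5067, 0.2134, 0.0383]
tool_rot: [2.196, 2.246, -0.0]
ft_force: [4.2, 1.8, -15.1]
grip_width: 0.112
grip_force: 25.0
time: 12.6
position: [0.5074, 0.2135, 0.0372]
tool_rot: [-2.197, -2.246, -0.001]
ft_force: [-0.1, -0.1, 0.2]
grip_width: 0.113
grip_force: 25.0
time: 12.93
position: [0.5071, 0.2135, 0.0367]
tool_rot: [2.197, 2.246, 0.0]
ft_force: [0.1, -0.4, 0.1]
grip_width: 0.308
grip_force: 0.0
```

Locked: the pull met 15 N after about 1.5 mm. Now I'll retreat straight up and take a look.

```bash
python3 -m handwheel '[{"x":0,"y":0,"z":-0.005,"wx":0,"wy":0,"wz":0},{"x":0,"y":0,"z":-0.015,"wx":0,"wy":0,"wz":0},{"x":0,"y":0,"z":-0.04,"wx":0,"wy":0,"wz":0},{"x":0,"y":0,"z":-0.08,"wx":0,"wy":0,"wz":0},{"x":0,"y":0,"z":-0.12,"wx":0,"wy":0,"wz":0},{"x":0,"y":0,"z":-0.12,"wx":0,"wy":0,"wz":0},{"x":0,"y":0,"z":-0.12,"wx":0,"wy":0,"wz":0}]'; python3 -c "
from h import *
im=get('side');cv2.imwrite('pics/s3.png',cv2.resize(im['image'][120:270,160:360],None,fx=4,fy=4,interpolation=2)[...,::-1])"
```

```text
time: 13.52
position: [0.5092, 0.2143, 0.1604]
tool_rot: [2.196, 2.245, 0.011]
ft_force: [0.3, 0.2, -0.5]
grip_width: 0.346
grip_force: 0.0
```

View pics/s3.png

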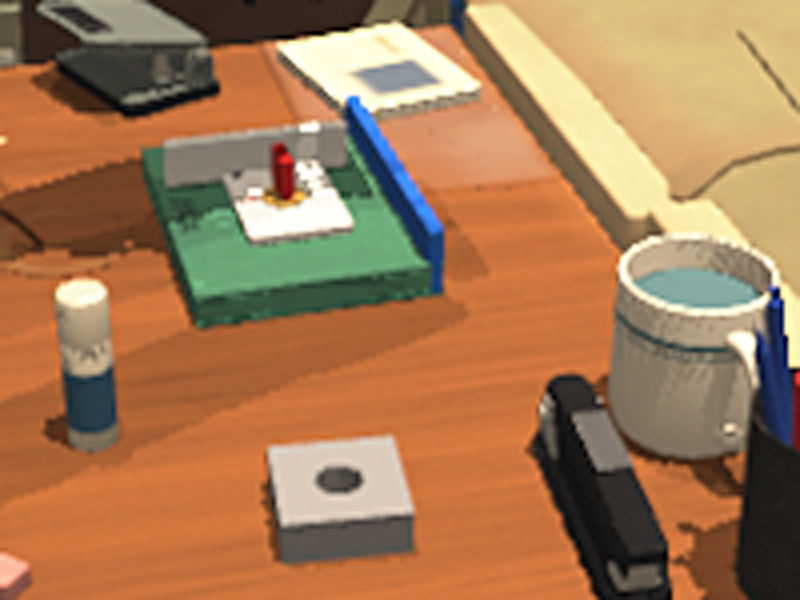

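The crop shows the screw at (285,178), flange down on the guide and the grip turned along the guide's travel. The caddy at (340,480) is empty, and the mug, stapler and glue stick haven't moved.

```bash
python3 -c "
from bench import ctrl
print(ctrl.close_job())"
```

```text
the job is handed in; nothing more can be done
None
```

The thumbscrew is fully home through the guide and strip slots and locked with a 90° turn (a test pull met 15 N), and the gripper has let go and lifted clear; the mug, stapler and glue stick were not touched, and the job is handed in at about 13.6 s.

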